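Restock the paste-tin lane behind the guardian lions

TASK

Bring the oldest tin of seal paste, the one at the low front end of the sloped lane, to the small plate, and load the new tin at the raised rear end of the lane once the others have slid down. The two carved lions beside the front tin leave no room for a hand, so first stand both of them aside in the long brocade box, keep them there until the lane is full again, then put each lion back upright where it stood, square to the lane. Leave the other two tins in the lane and tip no lion over.

Things in the scene. Friction and masses are not known exactly. Their poses are not given: they have to be found in the camera images.
- lion_tall_mid (a point): taller seated lion, beige stone, 36 (x) x 44 (y) x 65 mm, 0.11 kg, its block foot 36x38 mm, 17 mm high; stands beside the front tin, left or right of the lane, 4 to 9 mm from the lane's side. Point half-way up (32 mm above its underside), z up, x parallel to the lane at the start (either way). Foot and head are equally wide along x: grip across x, fingertips a few mm above the surface.
- lion_short_mid (a point): shorter seated lion, dark grey stone, 33 (x) x 39 (y) x 58 mm, 0.08 kg, its block foot 32x35 mm, 16 mm high; stands on the other side of the lane. Point half-way up (29 mm above its underside); axes and grip as for the taller lion.
- tin_a_mid (a point): the oldest tin: flat round red tin with a white lid, 44 mm diameter, 19 mm high, 0.03 kg, lying at the low front end of the lane against its stop, tilted with the floor. Point at its centre, z along its axis.
- tin_b_mid (a point): the like tin next behind it in the lane; slides down to the front by itself when the front tin is lifted out. Point at its centre.
- tin_c_mid (a point): the like tin third in the lane, at the raised rear end; slides down too. Point at its centre.
- tin_new_mid (a point): the new tin, alike in shape and size, lying flat on the bare table to the right of the lane. Point at its centre, 9.5 mm above the table.
- lane_front (a point): centre of a tin at the front stop of the fixed lane, 32 mm up. Level axes: x along the lane, front to raised rear; z up. Slippery floor rising 12 degrees to +x; lane 52 mm wide; side guides 6 mm, stop 8 mm above the floor, so a tin stands 13 mm clear of the guides: grip it across the lane, fingers above the guides. Rear end open, floor ends 36 mm behind the third tin's centre. Holds just three tins.
- lane_rear (a point): point on the lane: the centre of the third (last) tin's place, 88 mm up the slope behind lane_front (50 mm above the table); axes as lane_front. A tin released here or up to 10 mm farther up slides down against the tin before it.
- long_box: fixed long brocade box without lid, red inside, 335 mm along its x, 92 mm along its y (x points to the robot's left), walls 30 mm high, 3 to 4 mm thick, floor 3 mm above the table; origin at the centre of its underside. Three pale seal sticks fill the end x > 0.07; the rest (x from -0.16 to 0.07, 86 mm wide) is empty.
- plate: fixed small blue-and-white plate to the right of the lane, 132 mm diameter, rim 14 mm high; its middle, where the tin stands, is 6 to 8 mm above the table. Origin at the centre of its underside.
Not all that is in view belongs to the job. What is shaped like the part that bears tin_a_mid but blue or green is not meant.

How it is judged:
By the outcome, as a careful person would: the job done as asked, in the order asked, and still so for the second after the job is handed in, with the robot touching nothing.
It also fails if it takes over 138 s, if anything falls off the work surface, if the arm or the gripper's body presses on something with over 40 N, if the wrist force passes 120 N, or if a joint passes its speed limit or range.

ROBOT

A 6-joint arm with a two-finger parallel gripper is mounted at the origin on a cart in front of the work surface, level with it; the furniture and walls round the work are solid. World frame = base frame: x ahead of the robot, y to its left, z up, the work surface at z = 0. Lengths are in m, angles in degrees, forces in N, time in s.
With the tool pointing down it reaches from about 0.275 to 1 m from the base axis. Payload 8.4 kg.
Tool frame: the origin (TCP) lies at the centre of the arm's flange, where the gripper is bolted on; the fingertips stand 173 mm ahead of it and the grasp point (between the pads) lies 155 mm ahead of it; z points along the fingers, x is the direction in which the jaws open and shut, and the axes are right-handed (so a half turn about z gives the same grasp; the last joint's range is limited). The gripper opens to 85 mm and grips with 20 to 120 N. Pads are 22 mm wide; open, the fingers measure 114 mm over their backs; the gripper's body (76 mm by 85 mm) begins 54 mm behind the grasp point. The pads swing forward as they close: fully open they stand 13 mm farther back than shut.
Start: joints at [75.894, 20.225, 93.587, -0, 66.188, -0.138], TCP at [0.151, 0.607, 0.405] pointing down, gripper open.
Joint ranges: [-150.9, 150.9], [-52.94, 120.26], [3.33, 152.33], [-74.26, 254.26], [0, 154.13], [-172.89, 172.89]. Speed limits (degrees/s): [127.2, 127.2, 159.86, 180, 180, 180].

INTERFACE

Orientations are given as a 3x3 rotation matrix whose columns are the frame's x, y, z axes.
In Python, from workcell import manip, snapshot, camera_params gives the robot as it stands. Calls block until the motion is done:
- manip.reach(position, orientation): joint-space move of the TCP to a pose.
- manip.move_linear(position, rotation=None, rate=0.15): straight line of the TCP; rotation=None keeps the orientation; rate is the mean speed in m/s.
- manip.set_joints(angles): joint-space move.
- manip.open_gripper() and manip.grasp(force=None): open the fingers fully, or close them until they stop; force is the grip in N (None keeps the last).
- manip.pause(seconds).
- manip.solve_ik(position, orientation): joint angles nearest the present ones, or None.
- snapshot(name): name is "side" or "top"; returns the picture (400x640x3 uint8, blue, green, red); there is no depth.
- camera_params(name): a dict with "vertical_fov" (degrees; the focal length in pixels is half the picture's height over the tangent of half this angle, whatever the lens; pixels are square), "cx", "cy" (the principal point, pixels), "rvec" (rotation vector, rad) and "tvec" (3), from world to camera coordinates, as OpenCV has them. Camera axes: x right, y down, z forward; pixel columns grow to the right and rows downward; lengths in m; the calibration is good to about 2 mm. A picture is of the moment at which its call begins. camera_params takes no time and is no camera call.
A pose or a line that the arm cannot do raises manip.IKError and nothing moves.
- manip.close_job(): hands the job in, once; it reports no verdict.
Readings, each from a call of its own:
- manip.current_clock(): time.
- manip.current_qpos(): joint angles.
- manip.current_dq(): joint speeds.
- manip.current_joint_torque(): joint torques, N m.
- manip.current_tcp_pos(): TCP position.
- manip.current_orientation(): TCP orientation.
- manip.current_force(): force on the tool from outside, world axes, zero at the start.
- manip.current_ft_torque(): the same for the moment, N m.
- manip.current_width(): finger opening in m.
Only numpy, scipy, OpenCV 4.12 (cv2) and the standard library are available. Lean on these libraries where they do the work, as an engineer would, in place of code of your own. Each camera call takes 0.05 s, during which the arm holds its last target.

## Working session

There is one attempt and no reset: what is moved stays moved. The work goes in short steps, each a Python script; the robot and the scene stay as the last script left them, time stands still between calls to the robot, and variables do not carry over. Pictures are saved under pics/ and viewed, and the job is handed in when it is done.

```bash
ls; mkdir -p pics; python3 - <<'E'
from workcell import manip, snapshot, camera_params
import cv2
for n in("side","top"):
    print(n,camera_params(n)); cv2.imwrite(f"pics/{n}0.png",snapshot(n))
print(manip.current_clock(),manip.current_tcp_pos(),manip.current_orientation())
E
```

```text
pics
side {'vertical_fov': 46.904259327297005, 'cx': 320.73414436887634, 'cy': 196.7010002167582, 'rvec': array([ 1.40128123,  1.94484715, -0.97102059]), 'tvec': array([ 0.13392095, -0.25090512,  1.64066528])}
top {'vertical_fov': 48.57898332765983, 'cx': 321.87705029270654, 'cy': 205.39246552977406, 'rvec': array([ 2.16468553, -2.20488073,  0.098978  ]), 'tvec': array([0.04739398, 0.52926457, 0.95117368])}
0.1 [0.15080285 0.60632979 0.40405561] [[ 2.41406557e-01  9.70424015e-01 -3.25694577e-04]
 [ 9.70423352e-01 -2.41406773e-01 -1.13475659e-03]
 [-1.17981992e-03 -4.21239430e-05 -9.99999303e-01]]
```

View pics/side0.png

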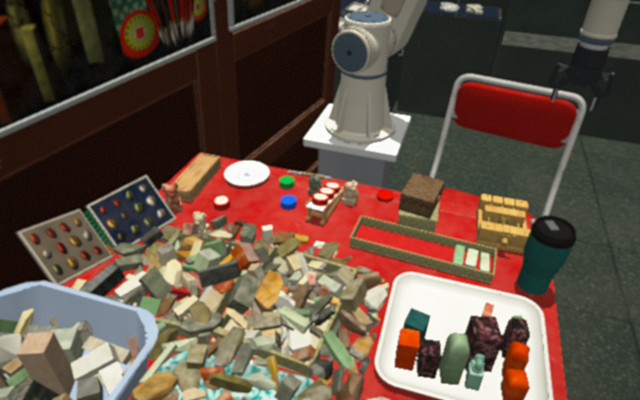

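View pics/top0.png

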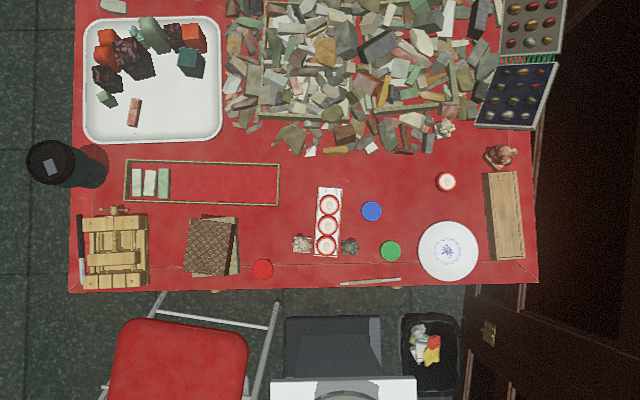

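The top view shows the lane at about (328,222), with lions at (302,243) and (350,246). The white-lidded tins are at (327,242), (327,224) and (328,204), and a loose one is at (446,181). The plain blue, green and red discs are distractors. I'll enlarge to check.

```bash
cat > cam.py <<'E'
import numpy as np, cv2
from workcell import camera_params
class Cam:
    def __init__(s,n):
        p=camera_params(n); s.R=cv2.Rodrigues(np.array(p['rvec']))[0]; s.t=np.array(p['tvec'])
        f=200/np.tan(np.radians(p['vertical_fov']/2)); s.K=np.array([[f,0,p['cx']],[0,f,p['cy']],[0,0,1]])
        s.c=-s.R.T@s.t
    def ray(s,uv):
        d=s.R.T@np.linalg.inv(s.K)@np.array([uv[0],uv[1],1.]); return d/np.linalg.norm(d)
    def plane(s,uv,z):
        d=s.ray(uv); return s.c+d*(z-s.c[2])/d[2]
    def proj(s,P):
        q=s.K@(s.R@np.array(P)+s.t); return q[:2]/q[2]
def tri(a,ua,b,ub):
    d1,d2=a.ray(ua),b.ray(ub)
    A=np.c_[d1,-d2]; x=np.linalg.lstsq(A,b.c-a.c,rcond=None)[0]
    p,q=a.c+d1*x[0],b.c+d2*x[1]; return (p+q)/2,np.linalg.norm(p-q)
E
python3 - <<'E'
from cam import *
t=cv2.imread('pics/top0.png');s=cv2.imread('pics/side0.png')
T,S=Cam('top'),Cam('side'); print(T.c,S.c)
def crop(im,x0,y0,x1,y1,k,n): cv2.imwrite(n,cv2.resize(im[y0:y1,x0:x1],None,fx=k,fy=k,interpolation=cv2.INTER_CUBIC))
crop(t,280,175,380,275,6,'pics/tc.png'); crop(s,270,160,400,240,6,'pics/sc.png')
crop(t,370,150,500,290,4,'pics/tp.png')
E
```

```text
[0.45172833 0.04791338 0.99032538] [1.44829011 0.30997991 0.7609461 ]
```

View pics/tc.png

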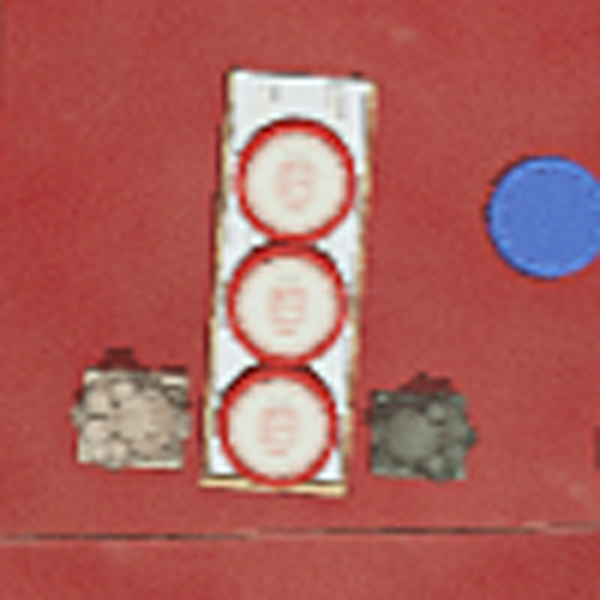

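View pics/sc.png

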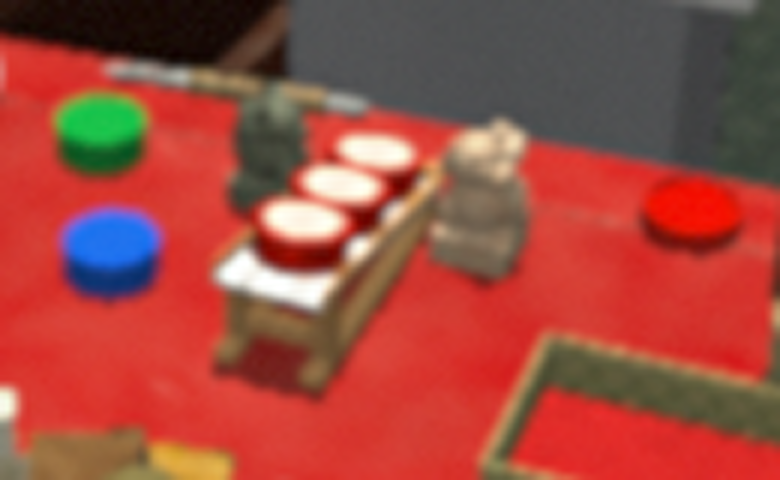

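View pics/tp.png

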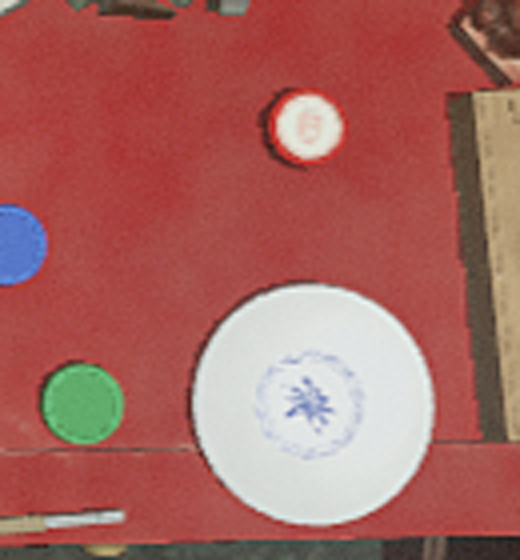

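```bash
python3 - <<'E'
from cam import *
t=cv2.imread('pics/top0.png');s=cv2.imread('pics/side0.png')
T,S=Cam('top'),Cam('side')
def whites(im,lo=150,sat=70):
    h=cv2.cvtColor(im,cv2.COLOR_BGR2HSV); m=((h[...,2]>lo)&(h[...,1]<sat)).astype(np.uint8)*255
    return m
k=4
def run(im,C,x0,y0,x1,y1,zs=None):
    c=cv2.resize(im[y0:y1,x0:x1],None,fx=k,fy=k,interpolation=cv2.INTER_CUBIC)
    m=whites(c)
    cs,_=cv2.findContours(m,cv2.RETR_CCOMP,cv2.CHAIN_APPROX_NONE)
    for q in cs:
        if cv2.contourArea(q)>60*k*k/2 and len(q)>5:
            (a,b),(w,h),_=cv2.fitEllipse(q)
            uv=((a+.5)/k-.5+x0,(b+.5)/k-.5+y0)
            print('uv',np.round(uv,2),'ax',round(w/k,1),round(h/k,1),'area',cv2.contourArea(q)/k/k,[np.round(C.plane(uv,z)[:2],4).tolist() for z in (.0,.019,.0413,.0505,.0597)])
print('top lane');run(t,T,300,175,360,275)
print('top right');run(t,T,415,150,500,290)
print('side lane');run(s,S,290,170,360,225)
print('side right');run(s,S,200,150,290,215)
# box: corners in top via rim; print lion crops
def crop(im,x0,y0,x1,y1,kk,n): cv2.imwrite(n,cv2.resize(im[y0:y1,x0:x1],None,fx=kk,fy=kk,interpolation=cv2.INTER_NEAREST))
crop(t,285,225,365,265,10,'pics/tl.png')
crop(s,300,165,365,215,12,'pics/sl.png')
crop(t,115,150,290,215,4,'pics/tb.png')
E
```

```text
top lane
uv [325.9  245.88] ax 15.8 15.9 area 196.09375 [[0.4412, 0.0302], [0.4414, 0.0305], [0.4416, 0.0309], [0.4417, 0.0311], [0.4418, 0.0312]]
uv [304.03 245.51] ax 11.4 15.6 area 112.28125 [[0.4429, 0.0788], [0.4431, 0.0782], [0.4433, 0.0775], [0.4434, 0.0772], [0.4435, 0.077]]
uv [335.65 236.88] ax 6.7 18.2 area 56.46875 [[0.4608, 0.008], [0.4606, 0.0088], [0.4604, 0.0097], [0.4603, 0.0101], [0.4602, 0.0104]]
uv [327.36 225.57] ax 15.7 16.1 area 198.09375 [[0.4863, 0.026], [0.4856, 0.0264], [0.4849, 0.0269], [0.4845, 0.0271], [0.4842, 0.0273]]
uv [328.8  205.04] ax 16.0 16.3 area 203.40625 [[0.5323, 0.0219], [0.5307, 0.0224], [0.5289, 0.023], [0.5282, 0.0232], [0.5274, 0.0234]]
uv [327.14 218.5 ] ax 23.4 81.7 area 425.78125 [[0.5021, 0.0262], [0.5012, 0.0266], [0.5, 0.0271], [0.4996, 0.0273], [0.4991, 0.0275]]
top right
uv [447.98 250.77] ax 59.6 60.8 area 2845.59375 [[0.4252, -0.2418], [0.4257, -0.2362], [0.4263, -0.2297], [0.4266, -0.227], [0.4268, -0.2243]]
uv [446.83 181.2 ] ax 15.2 15.5 area 184.46875 [[0.5815, -0.2457], [0.579, -0.2401], [0.576, -0.2335], [0.5748, -0.2307
[... 156 characters left out ...]
6, 0.0272]]
uv [320.   196.12] ax 4.9 12.0 area 45.90625 [[0.448, 0.0015], [0.473, 0.0092], [0.5023, 0.0183], [0.5144, 0.022], [0.5265, 0.0257]]
uv [326.3 190.2] ax 4.6 11.4 area 40.90625 [[0.4147, 0.0096], [0.4405, 0.0171], [0.4708, 0.0259], [0.4832, 0.0296], [0.4957, 0.0332]]
uv [332.23 184.72] ax 4.1 11.2 area 36.125 [[0.3826, 0.0177], [0.4092, 0.025], [0.4404, 0.0336], [0.4533, 0.0371], [0.4662, 0.0406]]
side right
uv [220.85 199.54] ax 6.9 12.2 area 66.3125 [[0.5544, -0.2516], [0.5767, -0.2376], [0.6029, -0.2211], [0.6137, -0.2143], [0.6246, -0.2075]]
uv [246.38 172.79] ax 25.6 45.7 area 920.46875 [[0.4084, -0.2434], [0.4344, -0.2296], [0.4649, -0.2134], [0.4774, -0.2067], [0.49, -0.2]]
```

View pics/tl.png

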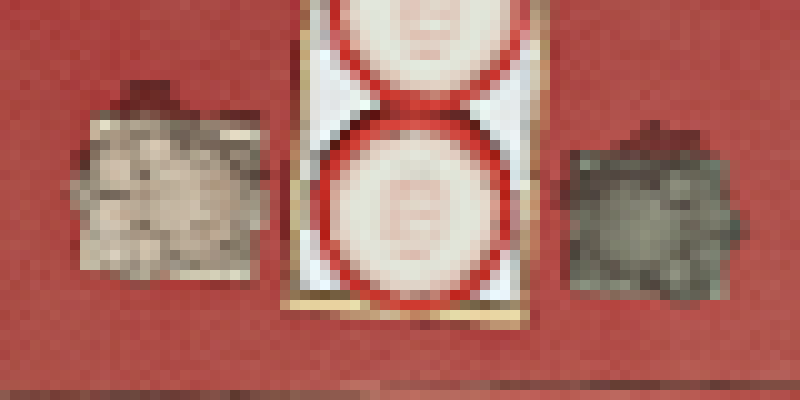

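View pics/sl.png

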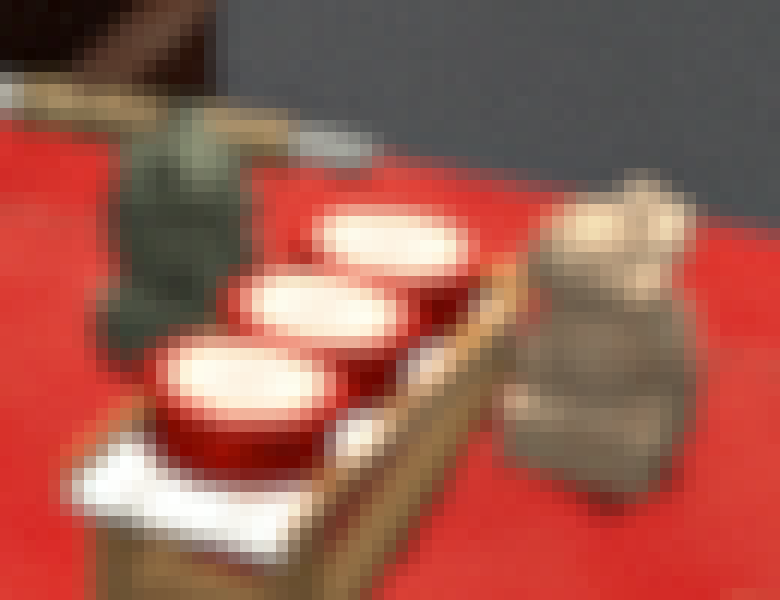

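View pics/tb.png

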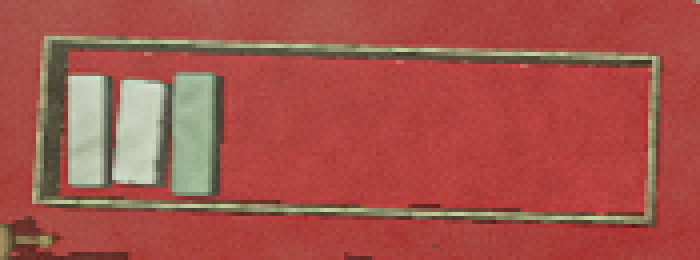

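```bash
python3 - <<'E'
from cam import *
t=cv2.imread('pics/top0.png');s=cv2.imread('pics/side0.png')
T,S=Cam('top'),Cam('side')
cor=[(45,38),(659,57),(655,223),(34,202)]
P=np.array([T.plane((a/4+115-.5,b/4+150-.5),.030)[:2] for a,b in cor]);print(P.round(4).tolist())
c=P.mean(0);print('box c',c.round(4),'len',np.linalg.norm(P[1]-P[0]),np.linalg.norm(P[2]-P[3]),'wid',np.linalg.norm(P[3]-P[0]),np.linalg.norm(P[2]-P[1]))
d=(P[0]+P[3]-P[1]-P[2]);print('box x ang',np.degrees(np.arctan2(d[1],d[0])))
# side view box corners? lions
L=np.array([.9962,-.087]);N=np.array([.087,.9962]);F=np.array([.443,.032])
h=cv2.cvtColor(t,cv2.COLOR_BGR2HSV).astype(int)
for nm,(x0,y0,x1,y1) in dict(tall=(288,228,314,262),short=(338,232,364,262)).items():
    m=np.zeros(t.shape[:2],np.uint8); m[y0:y1,x0:x1]=(h[y0:y1,x0:x1,1]<115)*255
    if nm=='tall': m[:,313:]=0
    else: m[:,:340]=0
    n,l,st,ce=cv2.connectedComponentsWithStats(m); i=1+np.argmax(st[1:,4]); m=(l==i)
    print(nm,st[i])
    ys,xs=np.nonzero(m)
    for z in (.017,):
        Q=np.array([T.plane((x,y),z)[:2] for x,y in zip(xs,ys)])-F
        a=Q@L;b=Q@N
        print(z,'along',np.percentile(a,[1,99]).round(4),'centre',a.mean().round(4),'lat',np.percentile(b,[0,2,98,100]).round(4),b.mean().round(4))
    r=cv2.minAreaRect(np.c_[xs,ys].astype(np.float32));print(r)
E
```

```text
[[0.6387, 0.4641], [0.6224, 0.1293], [0.5314, 0.1325], [0.5488, 0.4685]]
box c [0.5853 0.2986] len 0.3351702544728161 0.33648146534469553 wid 0.08996412270509699 0.09115139792757666
box x ang 87.12296237389607
tall [292 236  20  17 294]
0.017 along [-0.0188  0.0156] centre -0.0017 lat [0.0307 0.0321 0.0704 0.0729] 0.0514
((301.5, 244.0), (16.0, 19.0), 90.0)
short [342 240  18  15 240]
0.017 along [-0.0159  0.0153] centre -0.0003 lat [-0.0741 -0.0709 -0.0367 -0.036 ] -0.0538
((350.5, 247.0), (17.0, 14.0), 0.0)
```

```bash
cat > h.py <<'E'
from cam import *
from workcell import manip, snapshot
A=-np.degrees(np.arctan2(.0075,.0858))  # lane yaw
F=np.array([.4430,.0320]); L=np.array([np.cos(np.radians(A)),np.sin(np.radians(A))]); N=np.array([-L[1],L[0]])
REAR=F+.0861*L
BOX=np.array([.5847,.2998]); BA=87.12; U=np.array([np.cos(np.radians(BA)),np.sin(np.radians(BA))])
TALL=F-.002*L+.0525*N; SHORT=F-.001*L-.0525*N
BT=BOX+.004*U; BS=BOX-.094*U
def down(phi):
    c,s=np.cos(np.radians(phi)),np.sin(np.radians(phi)); x=np.array([c,s,0]);z=np.array([0,0,-1.]); return np.c_[x,np.cross(z,x),z]
def tilt(): # jaws across lane, z along floor normal inward
    a=np.radians(12); z=np.r_[np.sin(a)*L,-np.cos(a)]; x=np.r_[N,0]; return np.c_[x,np.cross(z,x),z]
def st(m=''):
    print(m,'t',round(manip.current_clock(),2),'p',np.round(manip.current_tcp_pos(),4),'w',round(manip.current_width(),4),'F',np.round(manip.current_force(),1))
def pic(n,name,box=None,k=1):
    im=snapshot(n)
    if box: x0,y0,x1,y1=box; im=im[y0:y1,x0:x1]
    cv2.imwrite(name,cv2.resize(im,None,fx=k,fy=k,interpolation=cv2.INTER_CUBIC))
E
python3 - <<'E'
from h import *
for nm,xy in dict(TALL=TALL,SHORT=SHORT,BT=BT,BS=BS,REAR=REAR).items(): print(nm,xy.round(4))
for q in [manip.solve_ik(np.r_[TALL,.18],down(A)),manip.solve_ik(np.r_[TALL,.3],down(A)),manip.solve_ik(np.r_[BT,.3],down(BA)),manip.solve_ik(np.r_[BS,.18],down(BA)),
  manip.solve_ik(np.r_[F,.032]-.17*tilt()[:,2],tilt()),manip.solve_ik(np.r_[F,.132]-.17*tilt()[:,2],tilt()),manip.solve_ik(np.array([.425,-.24,.3]),down(A+90)),manip.solve_ik(np.array([.578,-.239,.18]),down(A+90))]: print(None if q is None else np.round(q,1))
manip.reach(np.r_[TALL,.29],down(A)); st('above')
pic('top','pics/t1.png',(270,190,390,290),5)
E
```

```text
TALL [0.4456 0.0845]
SHORT [ 0.4374 -0.0202]
BT [0.5849 0.3038]
BS [0.58   0.2059]
REAR [0.5288 0.0245]
[ 10.5  26.2 123.   -0.   30.8  15.5]
[ 10.5  13.2 119.5  -0.   47.4  15.5]
[ 27.3  29.3  94.   -0.   56.7 -59.8]
[ 19.4  35.5 102.7  -0.   41.8 -67.7]
[  5.6  20.  132.   -7.8  16.3 -72.1]
[  5.6   7.1 128.4  -4.1  32.7 -76.2]
[ -29.6   16.   115.5   -0.    48.6 -114.6]
[ -22.6   36.1  101.4   -0.    42.5 -107.6]
above t 2.28 p [0.4458 0.0851 0.2902] w 0.0855 F [0.1 0.6 0.1]
```

View pics/t1.png

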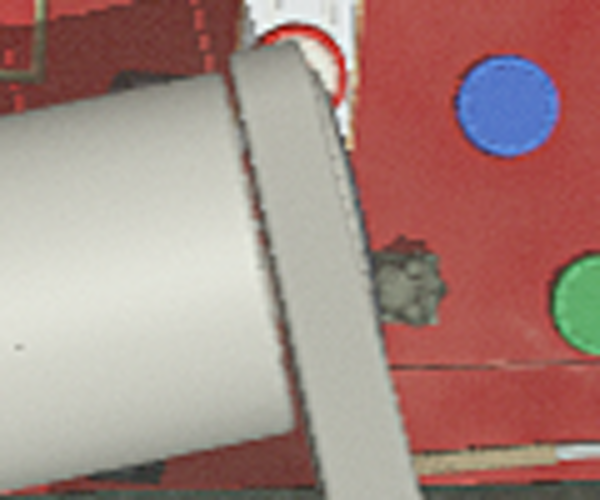

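```bash
python3 - <<'E'
from h import *
manip.move_linear(np.r_[TALL,.179],rate=.12); st('down')
pic('side','pics/s1.png',(290,130,390,230),6)
E
```

```text
down t 3.41 p [0.4459 0.0846 0.1795] w 0.0853 F [-0.3  0.1  1.2]
```

View pics/s1.png

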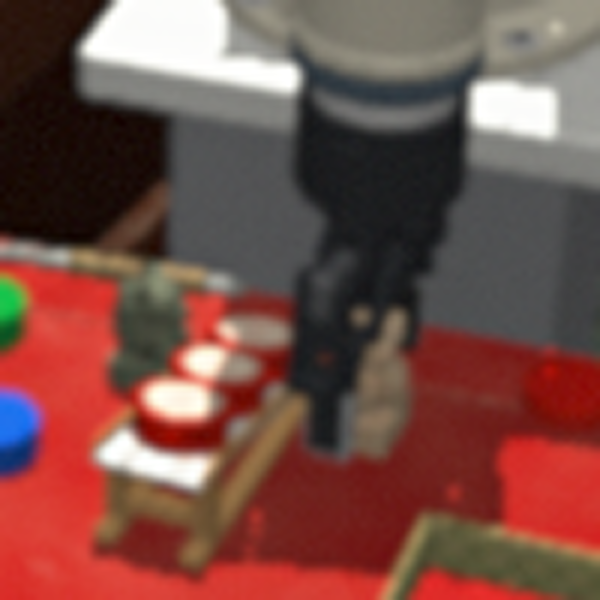

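```bash
python3 - <<'E'
from h import *
S=Cam('side')
p=np.array(manip.current_tcp_pos())[:2]
f=lambda P:((S.proj(P)+.5-np.array([290,130]))*6).round(0)
for b in(-.0135,0,.0135): print('finger outer',f(np.r_[p+.057*L+b*N,.019]), 'inner',f(np.r_[p+.043*L+b*N,.019]))
for b in(-.019,0,.019): print('lion foot',f(np.r_[p+.018*L+b*N,.0]),f(np.r_[p+.018*L+b*N,.017]))
E
```

```text
finger outer [285. 461.] inner [297. 443.]
finger outer [314. 468.] inner [325. 451.]
finger outer [342. 476.] inner [353. 458.]
lion foot [303. 444.] [305. 414.]
lion foot [342. 454.] [344. 424.]
lion foot [381. 464.] [384. 434.]
```

```bash
python3 - <<'E'
from h import *
S=Cam('side')
for nm,uv in dict(nearR=(640,500),nearL=(500,460),farR=(690,440)).items():
    for z in (0,.01,.017):
        P=S.plane((uv[0]/12+300-.5,uv[1]/12+165-.5),z)[:2]-F
        print(nm,z,'along',(P@L).round(4),'lat',(P@N).round(4))
# short: near left bottom (100,350), 
P=S.plane((100/12+300-.5,350/12+165-.5),0)[:2]-F; print('short nearL along',(P@L).round(4),'lat',(P@N).round(4))
p=tri(Cam('top'),(301.5,244),S,(0,0))
E
```

```text
nearR 0 along 0.0135 lat 0.07
nearR 0.01 along 0.0262 lat 0.0738
nearR 0.017 along 0.035 lat 0.0765
nearL 0 along 0.0125 lat 0.0355
nearL 0.01 along 0.0252 lat 0.0398
nearL 0.017 along 0.034 lat 0.0428
farR 0 along -0.0129 lat 0.0728
farR 0.01 along 0.0001 lat 0.0766
farR 0.017 along 0.0092 lat 0.0793
short nearL along 0.0111 lat -0.0658
```

```bash
python3 - <<'E'
from h import *
manip.grasp(force=40); st('grip')
pic('side','pics/s2.png',(290,130,390,230),6)
p=np.array(manip.current_tcp_pos()); np.save('tall_pose.npy',p)
manip.move_linear(np.r_[TALL,.29],rate=.12); st('up')
pic('side','pics/s3.png',(290,100,390,200),6)
E
```

```text
grip t 3.98 p [0.4457 0.0845 0.1794] w 0.0344 F [-1.4 -0.6  5.3]
up t 5.1 p [0.4452 0.0844 0.2894] w 0.0343 F [-0.   0.4 -1.8]
```

View pics/s2.png

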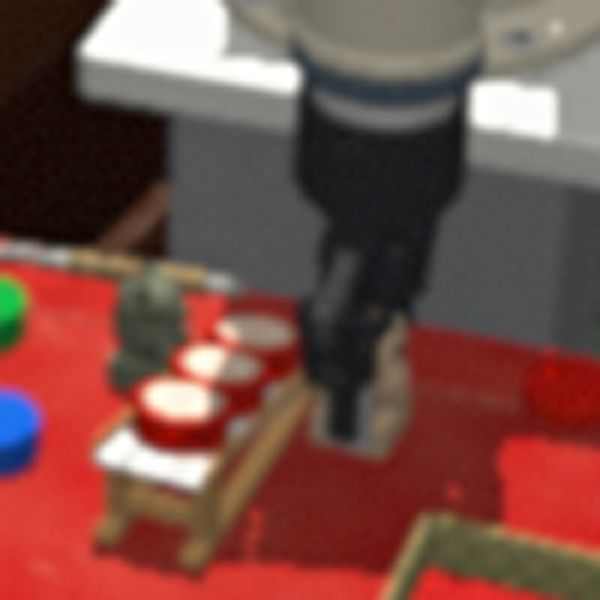

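View pics/s3.png

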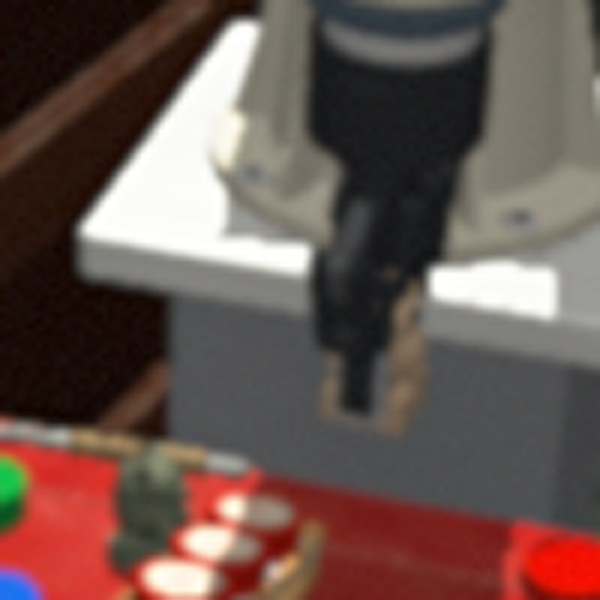

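The tall lion is held upright by its foot, at about (365,410) in the crop. Now it goes into the box.

```bash
python3 - <<'E'
from h import *
manip.reach(np.r_[BT,.29],down(BA)); st('over box')
manip.move_linear(np.r_[BT,.200],rate=.12)
manip.move_linear(np.r_[BT,.183],rate=.05); st('down')
pic('side','pics/s4.png',(330,150,510,290),4)
E
```

```text
over box t 6.35 p [0.5846 0.3032 0.2894] w 0.0344 F [-0.2  1.4 -1.2]
down t 7.74 p [0.5847 0.3037 0.1825] w 0.0345 F [ 0.5 -0.3 -1.6]
```

View pics/s4.png

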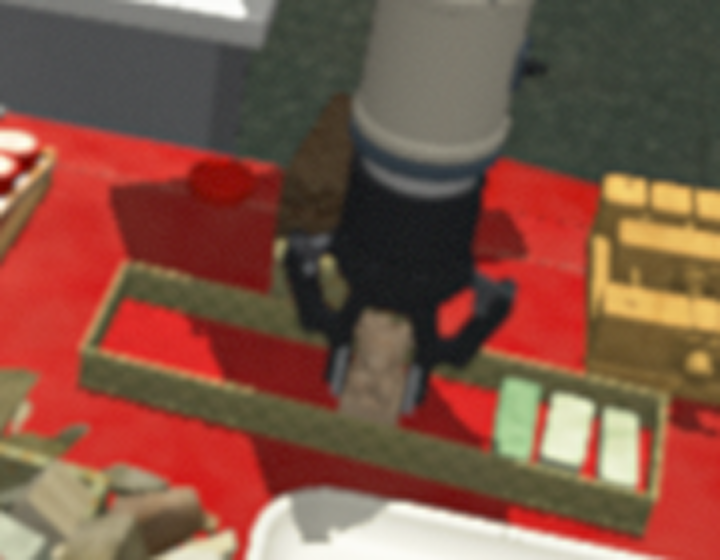

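```bash
python3 - <<'E'
from h import *
z=.183
for i in range(4):
    f=np.array(manip.current_force())[2]
    if f>2: break
    z-=.0006; manip.move_linear(np.r_[BT,z],rate=.02)
st('set'); np.save('bt_z.npy',z)
manip.open_gripper(); st('open')
manip.move_linear(np.r_[BT,.29],rate=.15); st('up')
manip.reach(np.r_[SHORT,.29],down(A)); st('over short')
pic('side','pics/s5.png',(330,150,510,290),4)
pic('top','pics/t5.png',(115,150,290,215),4)
E
```

```text
set t 8.04 p [0.5848 0.3038 0.1825] w 0.0348 F [-1.3 -0.3  2.6]
open t 8.59 p [0.5849 0.3038 0.1824] w 0.0854 F [-0.2 -0.1 -0.3]
up t 9.46 p [0.5845 0.3036 0.2892] w 0.0856 F [ 0.1 -0.5 -0.4]
over short t 10.79 p [ 0.4381 -0.0199  0.29  ] w 0.0852 F [ 0.1 -0.3 -0.4]
```

View pics/s5.png

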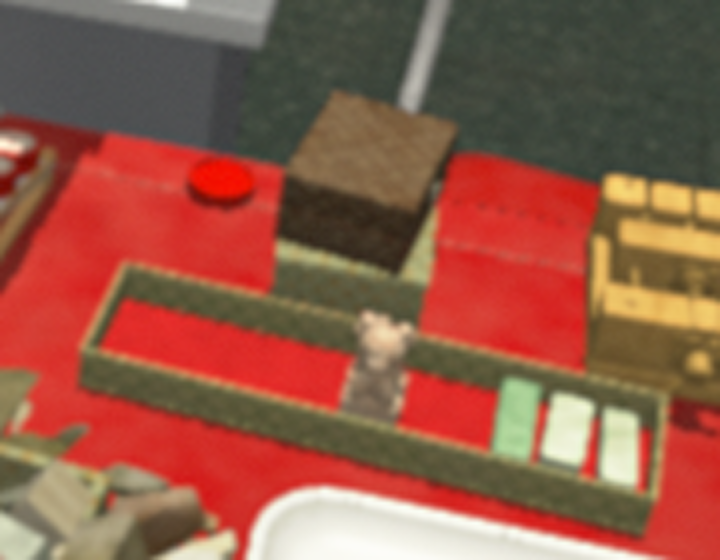

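View pics/t5.png

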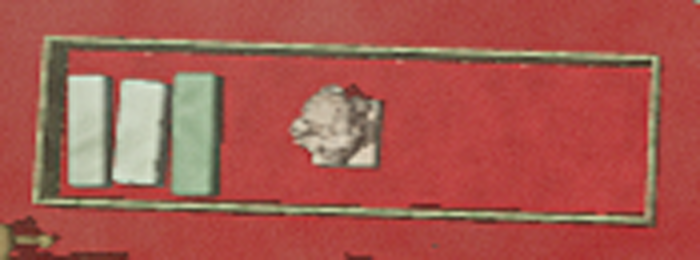

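The tall lion stands upright in the box, at about (340,125) in the top crop. Next is the short lion.

```bash
python3 - <<'E'
from h import *
manip.move_linear(np.r_[SHORT,.179],rate=.12); st('down')
pic('side','pics/s6.png',(270,130,370,230),6)
manip.grasp(force=40); st('grip')
np.save('short_pose.npy',manip.current_tcp_pos())
manip.move_linear(np.r_[SHORT,.30],rate=.12); st('up')
pic('side','pics/s7.png',(270,100,370,200),6)
E
```

```text
down t 11.97 p [ 0.4377 -0.0202  0.1794] w 0.0855 F [-0.1 -0.6  0.2]
grip t 12.56 p [ 0.4375 -0.0202  0.1794] w 0.03 F [-1.1  0.9  7.5]
up t 13.72 p [ 0.4371 -0.0202  0.2994] w 0.0302 F [ 1.1  0.2 -1.1]
```

View pics/s6.png

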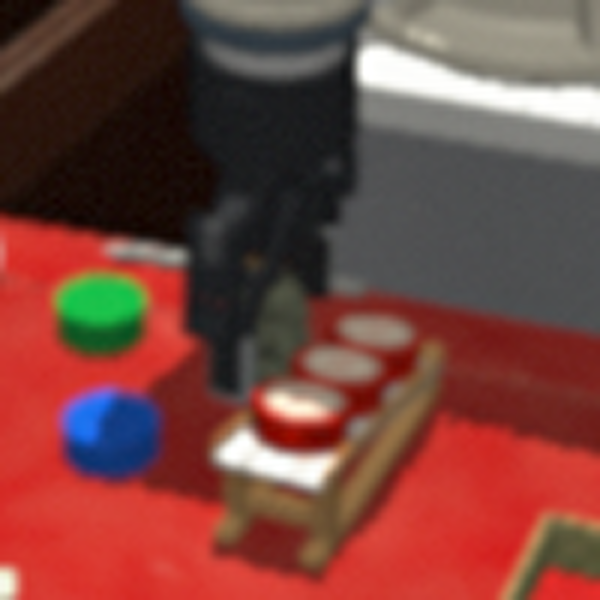

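View pics/s7.png

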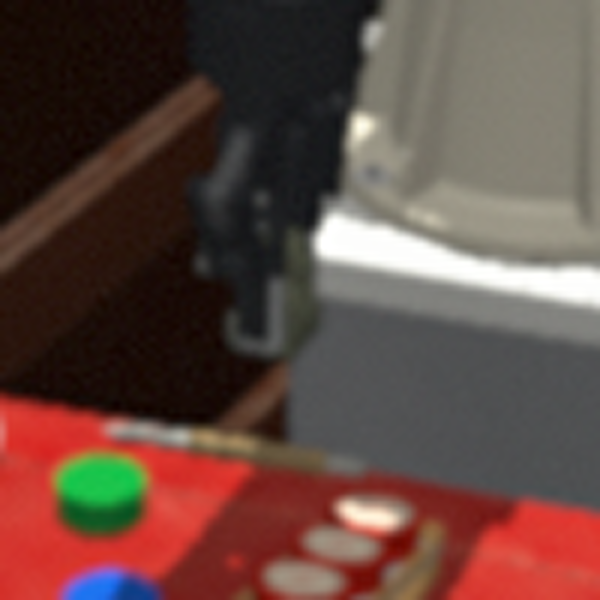

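```bash
python3 - <<'E'
from h import *
manip.reach(np.r_[BS,.30],down(BA)); st('over box')
manip.move_linear(np.r_[BS,.200],rate=.14)
manip.move_linear(np.r_[BS,.184],rate=.05)
z=.184
for i in range(6):
    f=np.array(manip.current_force())[2]
    if f>2: break
    z-=.0006; manip.move_linear(np.r_[BS,z],rate=.02)
st('set'); print(z)
pic('side','pics/s8.png',(330,150,510,290),4)
manip.open_gripper(); st('open')
manip.move_linear(np.r_[BS,.29],rate=.15); st('up')
R=tilt(); up=np.r_[F,.032]-(.1745-.001+.06)*R[:,2]   # tip at +? above
manip.reach(up,R); st('over tin')
pic('side','pics/s9.png',(330,150,510,290),4)
pic('top','pics/t9.png',(115,150,290,215),4)
E
```

```text
over box t 14.88 p [0.5795 0.2053 0.2993] w 0.03 F [ 0.  -0.3 -0.8]
set t 16.97 p [0.58   0.2059 0.1825] w 0.0303 F [-1.3 -1.   3.4]
0.18220000000000003
open t 17.6 p [0.58   0.2059 0.1822] w 0.0855 F [ 0.7 -0.2  0.4]
up t 18.47 p [0.5796 0.2058 0.2893] w 0.0853 F [-0.5 -0.8 -1. ]
over tin t 19.39 p [0.3962 0.0366 0.2608] w 0.0853 F [ 0.3 -0.4 -0.1]
```

View pics/s9.png

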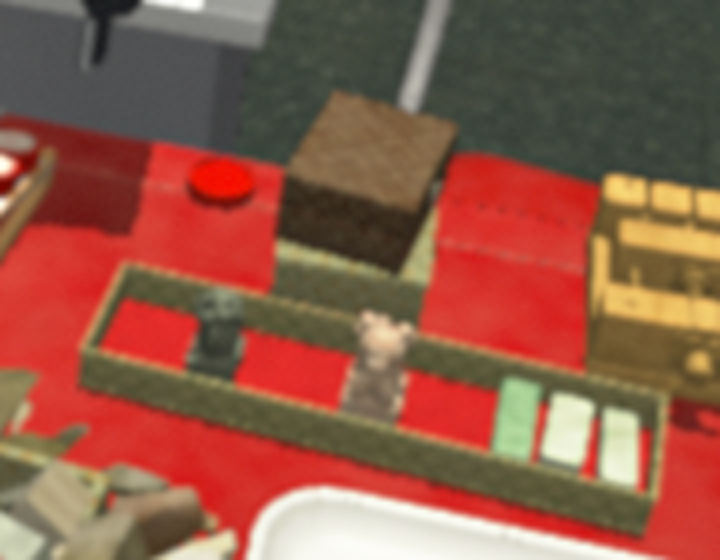

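View pics/t9.png

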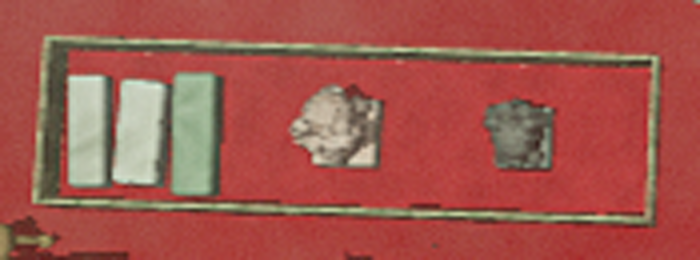

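Both lions stand upright in the box, dark at about (518,130) and beige at about (340,125) in the crop. Next I grip the front tin with the tool tilted to match the floor.

```bash
python3 - <<'E'
from h import *
R=tilt(); C=np.r_[F,.032]
manip.move_linear(C-.1715*R[:,2],R,rate=.1); st('down'); print(np.round(np.array(manip.current_orientation())-R,3).max())
pic('side','pics/s10.png',(290,130,390,230),6)
E
```

```text
down t 20.26 p [0.4077 0.0352 0.1999] w 0.0853 F [-1.2  0.1  0.3]
-0.0
```

View pics/s10.png

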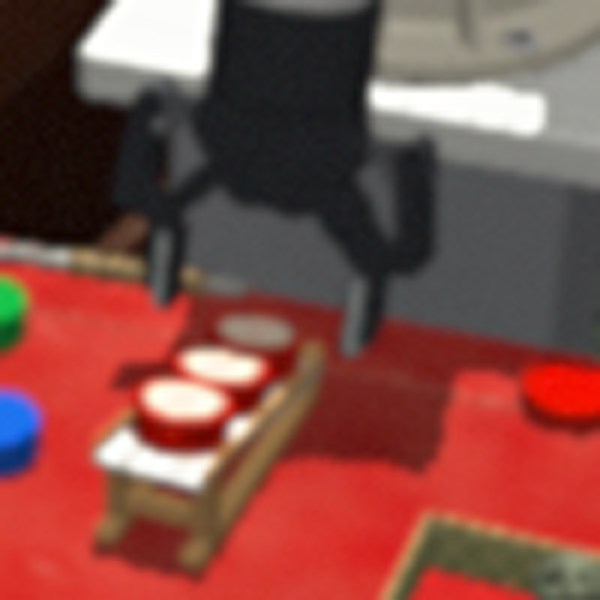

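```bash
python3 - <<'E'
from h import *
R=tilt(); C=np.r_[F,.032]
manip.grasp(force=30); st('grip')
pic('side','pics/s11.png',(290,130,390,230),6)
manip.move_linear(C-(.1715+.05)*R[:,2],R,rate=.06); st('up')
manip.pause(.3)
pic('side','pics/s12.png',(290,130,390,230),6)
E
```

```text
grip t 20.77 p [0.4076 0.0351 0.1999] w 0.042 F [-0.1 -0.2  2.7]
up t 21.81 p [0.397  0.036  0.2485] w 0.0425 F [ 0.5  0.  -1. ]
```

View pics/s11.png

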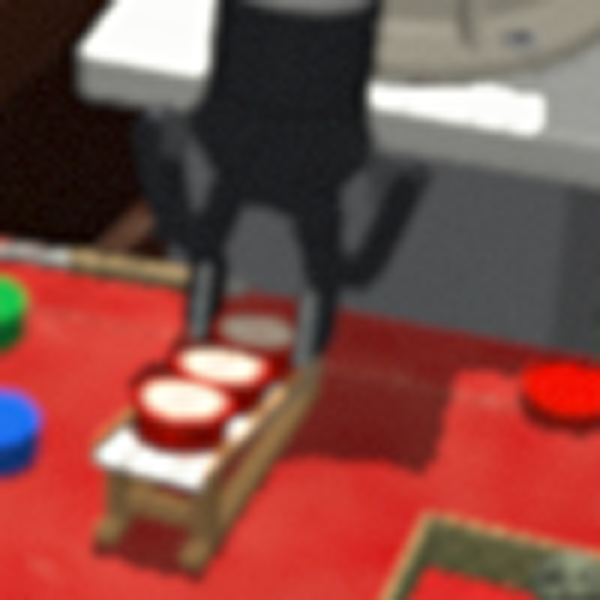

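View pics/s12.png

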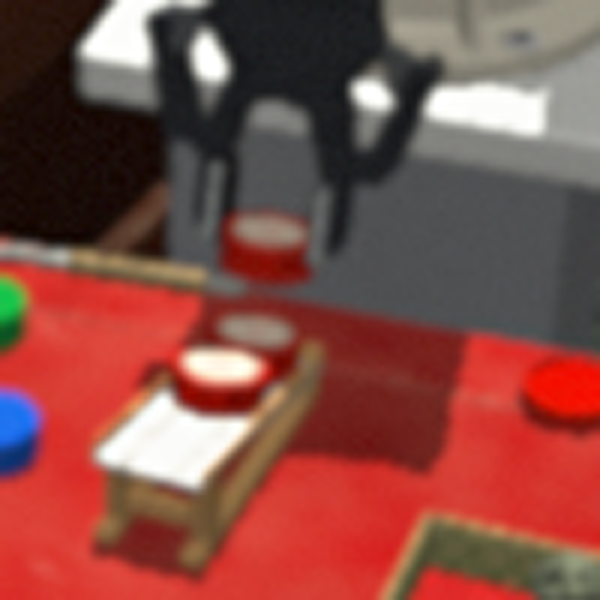

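Tin A is held and the other two slid to the front, at about (225,370) and (255,335) in the crop. Now the plate.

```bash
python3 - <<'E'
from h import *
PL=np.array([.4250,-.2365]); R=down(A+90)
print(np.round(manip.solve_ik(np.r_[PL,.28],R),1), np.round(manip.current_qpos(),1))
manip.reach(np.r_[PL,.28],R); st('over plate')
manip.move_linear(np.r_[PL,.196],rate=.12)
pic('side','pics/s13.png',(210,120,310,220),6)
z=.194
manip.move_linear(np.r_[PL,z],rate=.05); b=np.array(manip.current_force())[2]
for i in range(12):
    if np.array(manip.current_force())[2]-b>2.5: break
    z-=.0006; manip.move_linear(np.r_[PL,z],rate=.02)
st('set'); print(z)
pic('side','pics/s14.png',(210,120,310,220),6)
E
```

```text
[ -29.3   17.6  116.5   -0.    45.9 -114.3] [  5.9  12.4 131.7  -5.5  24.2 -74.3]
over plate t 23.21 p [ 0.4248 -0.2357  0.2797] w 0.0425 F [-1.   0.9 -0.8]
set t 26.61 p [ 0.4251 -0.2366  0.1891] w 0.0423 F [-1.2  0.8  8.3]
0.1886000000000001
```

View pics/s14.png

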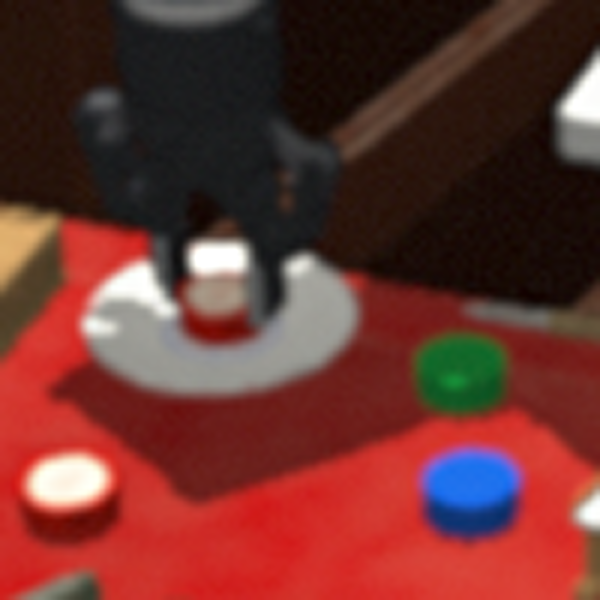

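```bash
python3 - <<'E'
from h import *
PL=np.array([.4250,-.2365]); R=down(A+90); NT=np.array([.5778,-.2388])
manip.open_gripper(); st('open')
manip.move_linear(np.r_[PL,.26],rate=.15)
manip.reach(np.r_[NT,.26],R); st('over new')
pic('top','pics/t15.png',(370,150,500,290),4)
pic('side','pics/s15.png',(210,120,310,220),6)
manip.move_linear(np.r_[NT,.181],rate=.12); st('down')
pic('side','pics/s16.png',(180,120,280,220),6)
E
```

```text
open t 27.16 p [ 0.425  -0.2365  0.1885] w 0.0855 F [ 0.2  0.4 -0. ]
over new t 28.44 p [ 0.5773 -0.2384  0.2582] w 0.0856 F [ 0.2  0.  -0.2]
down t 29.35 p [ 0.578  -0.239   0.1815] w 0.0854 F [ 0.7 -0.1  0.3]
```

View pics/s15.png

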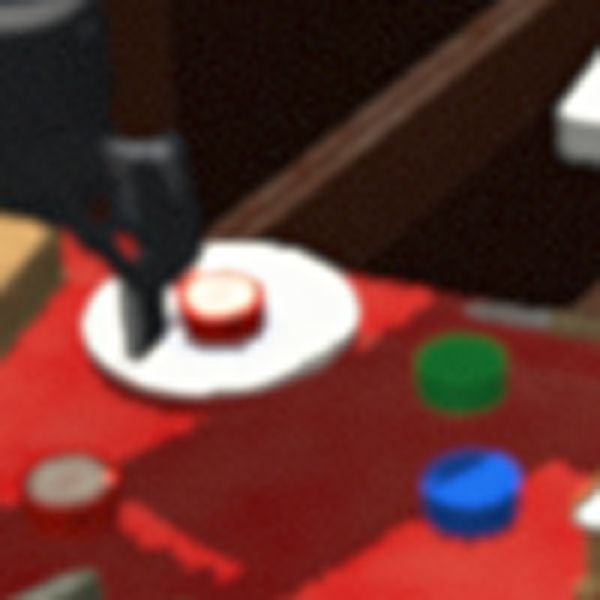

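View pics/s16.png

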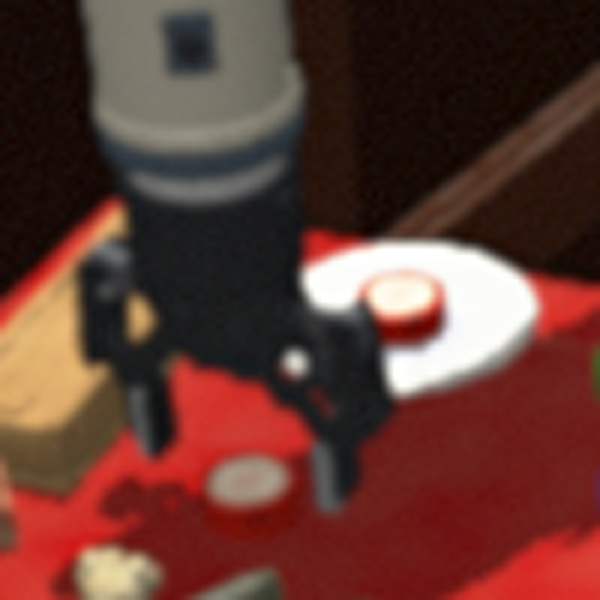

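View pics/t15.png

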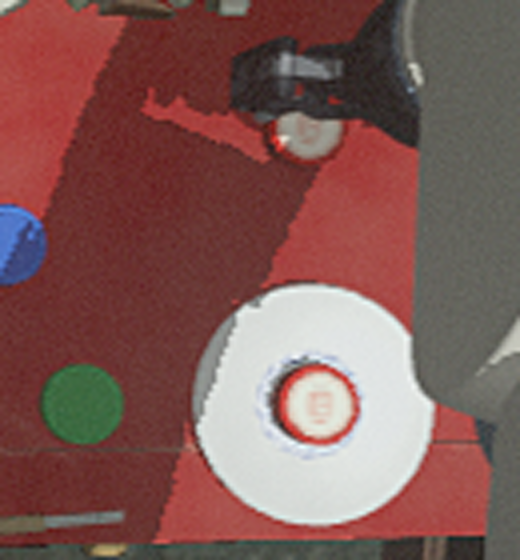

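```bash
python3 - <<'E'
from h import *
NT=np.array([.5778,-.2388])
manip.grasp(force=30); st('grip')
manip.move_linear(np.r_[NT,.29],rate=.12); st('up')
im=snapshot('top'); cv2.imwrite('pics/t17.png',cv2.resize(im[175:275,280:380],None,fx=6,fy=6,interpolation=cv2.INTER_CUBIC))
pic('side','pics/s17.png',(180,90,380,240),4)
E
```

```text
grip t 29.88 p [ 0.578  -0.2389  0.1814] w 0.0425 F [-0.2  0.4  4.2]
up t 30.93 p [ 0.5775 -0.2387  0.2892] w 0.0423 F [-0.3 -0.4 -0.8]
```

View pics/t17.png

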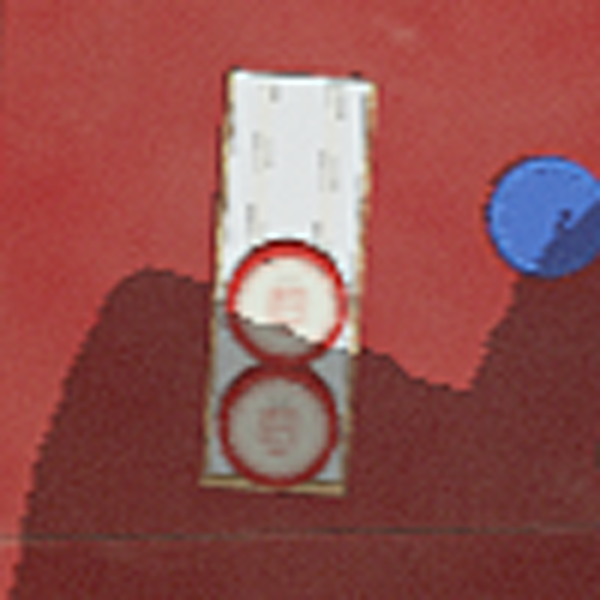

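View pics/s17.png

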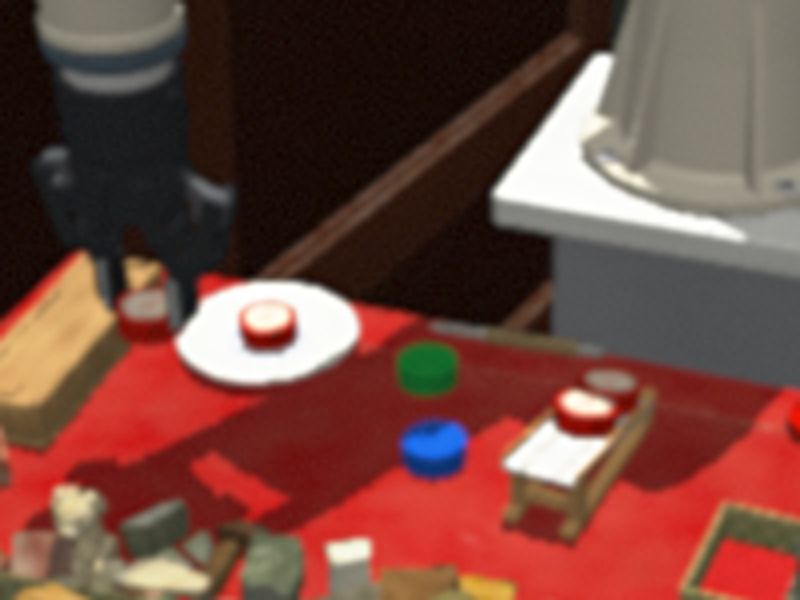

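The two remaining tins sit at the front and middle places, at about (278,425) and (287,303) in the top crop. The new tin is held, so I'll place it at the rear.

```bash
python3 - <<'E'
from h import *
R=tilt(); C=np.r_[REAR+.0059*L,.0500+.00125]
P=lambda d: C-(.1715+d)*R[:,2]
print(np.round(manip.solve_ik(P(.06),R),1),np.round(manip.solve_ik(P(.001),R),1))
manip.reach(P(.06),R); st('over rear')
manip.move_linear(P(.004),R,rate=.1)
pic('side','pics/s18.png',(290,130,390,230),6)
b=np.array(manip.current_force())[2]; d=.004
for i in range(8):
    if np.array(manip.current_force())[2]-b>2: break
    d-=.0006; manip.move_linear(P(d),R,rate=.02)
st('set'); print(d)
pic('side','pics/s19.png',(290,130,390,230),6)
E
```

```text
[  3.8  15.7 120.6  -3.4  31.9 -78.5] [  3.5  22.7 121.   -4.3  24.6 -77.8]
over rear t 32.08 p [0.4876 0.0278 0.278 ] w 0.0426 F [ 1.6 -0.2 -1.5]
set t 34.34 p [0.4991 0.0271 0.2195] w 0.0424 F [-0.6  0.8  1.9]
0.00040000000000000094
```

View pics/s19.png

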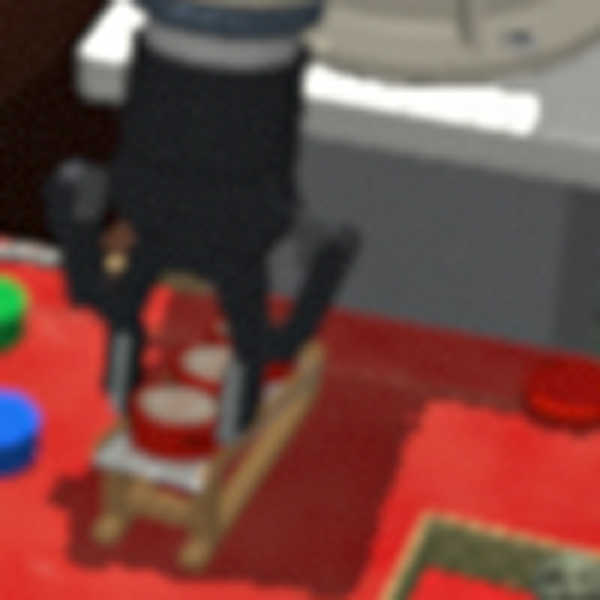

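```bash
python3 - <<'E'
from h import *
R=tilt(); C=np.r_[REAR+.0059*L,.0500+.00125]
P=lambda d: C-(.1715+d)*R[:,2]
manip.open_gripper(); st('open')
manip.move_linear(P(.07),R,rate=.12)
manip.reach(np.r_[BT,.29],down(BA)); st('over tall')
pic('top','pics/t20.png',(280,175,380,275),6)
pic('side','pics/s20.png',(290,130,390,230),6)
E
```

```text
open t 34.89 p [0.499  0.0271 0.2193] w 0.0849 F [0.4 1.  0.1]
over tall t 36.73 p [0.5846 0.3026 0.2894] w 0.0854 F [ 0.4 -0.4  0.5]
```

View pics/t20.png

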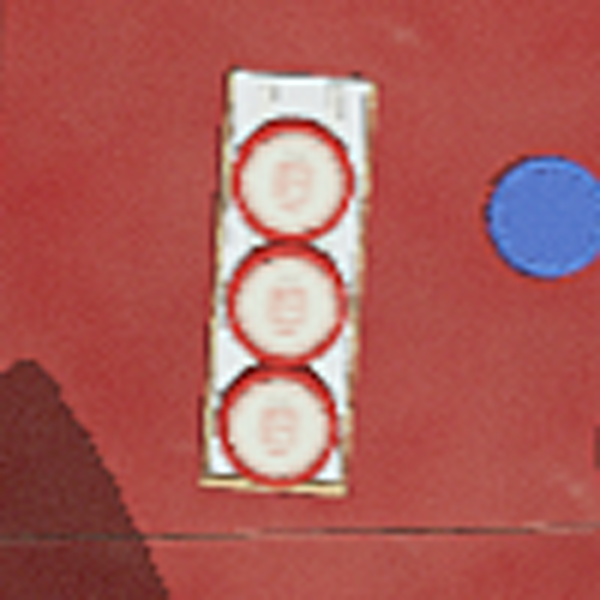

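View pics/s20.png

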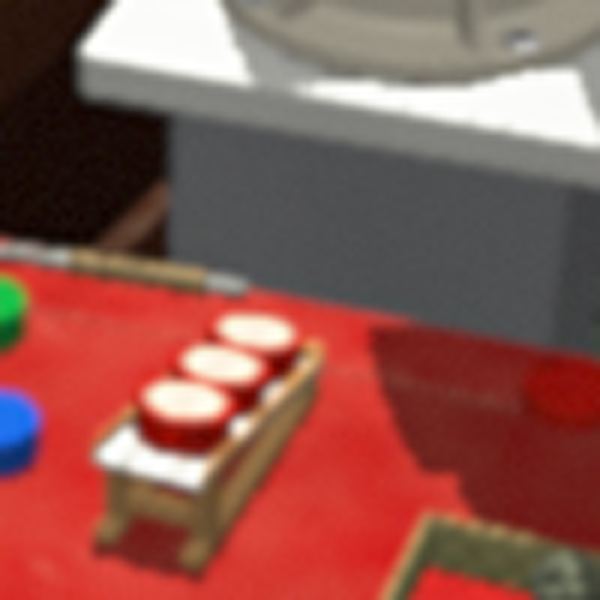

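The lane is full again, with three tins in the original places. Next I return the tall lion.

```bash
python3 - <<'E'
from h import *
manip.move_linear(np.r_[BT,.1824],rate=.12); st('down')
manip.grasp(force=40); st('grip')
manip.move_linear(np.r_[BT,.30],rate=.12); st('up')
pic('side','pics/s21.png',(330,120,510,260),4)
manip.reach(np.r_[TALL,.30],down(A)); st('over place')
manip.move_linear(np.r_[TALL,.195],rate=.12)
z=.181; manip.move_linear(np.r_[TALL,z],rate=.05); b=np.array(manip.current_force())[2]
for i in range(6):
    if np.array(manip.current_force())[2]>1.5: break
    z-=.0006; manip.move_linear(np.r_[TALL,z],rate=.02)
st('set'); print(z,b)
pic('side','pics/s22.png',(290,130,390,230),6)
E
```

```text
down t 37.88 p [0.5853 0.304  0.1832] w 0.0854 F [-0.1  0.2  0.3]
grip t 38.41 p [0.5851 0.3039 0.183 ] w 0.0343 F [-1.2 -0.9  5. ]
up t 39.54 p [0.5846 0.3036 0.2991] w 0.034 F [-0.5 -0.3 -1.9]
over place t 40.79 p [0.4462 0.0848 0.3001] w 0.0341 F [ 0.5  0.2 -1.4]
set t 43.0 p [0.4457 0.0845 0.1799] w 0.0344 F [-2.8 -1.2 13.9]
0.17920000000000003 -1.2262511063872652
```

View pics/s22.png

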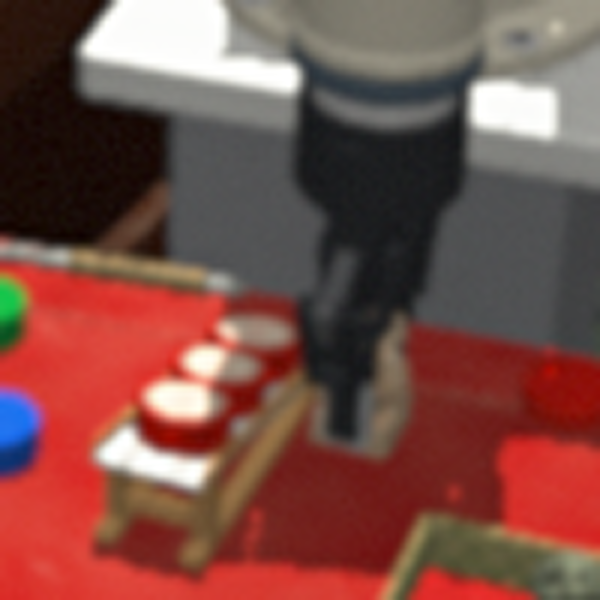

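```bash
python3 - <<'E'
from h import *
manip.move_linear(np.r_[TALL,.1796],rate=.02); st('ease')
manip.open_gripper(); st('open')
manip.move_linear(np.r_[TALL,.29],rate=.12); st('up')
manip.reach(np.r_[BS,.29],down(BA)); st('over short')
pic('top','pics/t23.png',(285,225,365,265),10)
im=snapshot('top'); cv2.imwrite('pics/full23.png',im)
manip.move_linear(np.r_[BS,.1824],rate=.12); st('down')
manip.grasp(force=40); st('grip')
manip.move_linear(np.r_[BS,.31],rate=.12); st('up')
manip.reach(np.r_[SHORT,.31],down(A)); st('over place')
pic('side','pics/s23.png',(270,90,370,190),6)
E
```

```text
ease t 43.3 p [0.4457 0.0845 0.1799] w 0.0343 F [-1.5  0.3  7.3]
open t 43.85 p [0.4456 0.0845 0.1795] w 0.0853 F [ 0.5  0.4 -0.9]
up t 44.92 p [0.4453 0.0844 0.2895] w 0.0852 F [-0.5  0.2 -0.8]
over short t 46.23 p [0.5796 0.2056 0.2895] w 0.0859 F [-0.1  0.3  0.9]
down t 47.38 p [0.5804 0.206  0.1831] w 0.0853 F [-0.4 -0.6  0.2]
grip t 47.92 p [0.5802 0.206  0.1829] w 0.03 F [-0.9 -0.2  6. ]
up t 49.14 p [0.5797 0.2058 0.3091] w 0.0302 F [-0.7 -0.2 -1.3]
over place t 50.26 p [ 0.438 -0.02   0.31 ] w 0.0301 F [ 0.7 -0.6 -1.7]
```

View pics/t23.png

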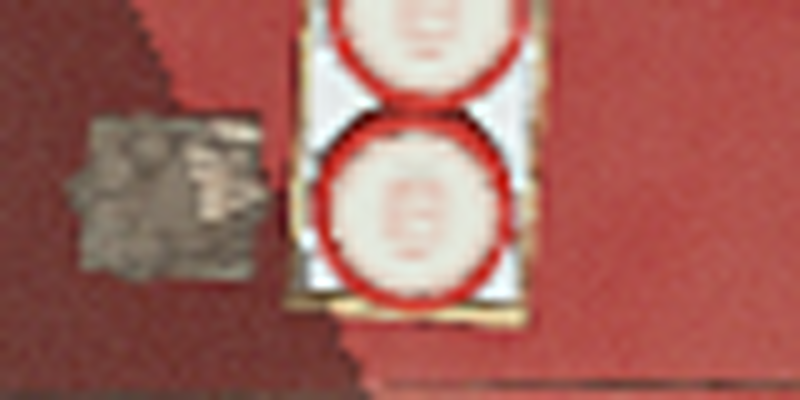

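View pics/s23.png

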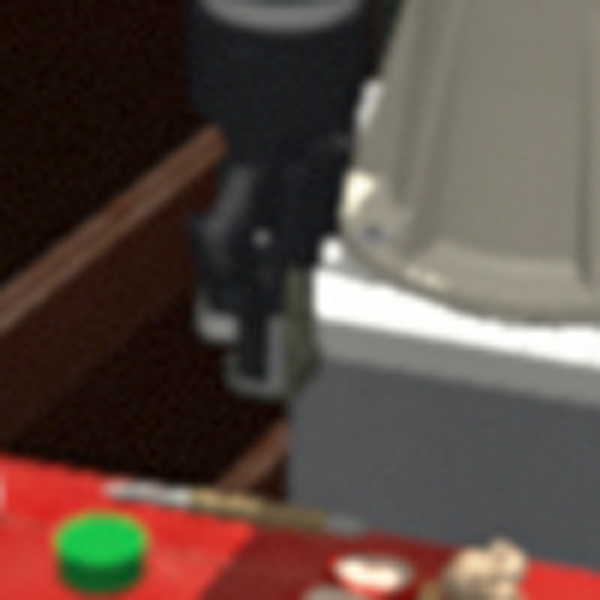

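The tall lion's outline matches the original, with foot corners at about (90,120) and (255,280). Now the short lion goes down.

```bash
python3 - <<'E'
from h import *
manip.move_linear(np.r_[SHORT,.195],rate=.12)
z=.1805; manip.move_linear(np.r_[SHORT,z],rate=.04)
for i in range(6):
    if np.array(manip.current_force())[2]>1.5: break
    z-=.0004; manip.move_linear(np.r_[SHORT,z],rate=.02)
st('set'); print(z)
manip.open_gripper(); st('open')
manip.move_linear(np.r_[SHORT,.29],rate=.12); st('up')
manip.set_joints([75.894,20.225,93.587,0,66.188,-.138]); st('home')
im=snapshot('top'); cv2.imwrite('pics/top_end.png',im); s=snapshot('side'); cv2.imwrite('pics/side_end.png',s)
o=cv2.imread('pics/top0.png'); os=cv2.imread('pics/side0.png')
f=lambda i:cv2.resize(i[175:275,280:380],None,fx=4,fy=4,interpolation=cv2.INTER_CUBIC)
cv2.imwrite('pics/cmp.png',np.hstack([f(o),f(im)]))
g=lambda i:cv2.resize(i[160:225,295:365],None,fx=5.7,fy=5.7,interpolation=cv2.INTER_CUBIC)
cv2.imwrite('pics/cmps.png',np.hstack([g(os),g(s)]))
T=Cam('top')
for nm,q in dict(o=o,new=im).items():
  h=cv2.cvtColor(q,cv2.COLOR_BGR2HSV).astype(int)
  for l,(x0,y0,x1,y1) in dict(tall=(288,228,313,262),short=(340,232,364,262)).items():
    m=(h[y0:y1,x0:x1,1]<115).astype(np.uint8)
    n,lab,stt,ce=cv2.connectedComponentsWithStats(m); i=1+np.argmax(stt[1:,4]); print(nm,l,stt[i],ce[i].round(2))
E
```

```text
set t 52.42 p [ 0.4375 -0.0202  0.1799] w 0.03 F [-0.4 -0.3  4. ]
0.17969999999999997
open t 53.01 p [ 0.4374 -0.0202  0.1797] w 0.0853 F [-0.2 -0.5  0.1]
up t 54.08 p [ 0.4371 -0.0202  0.2895] w 0.0858 F [ 0.2  0.7 -0.1]
home t 56.55 p [0.1517 0.6061 0.4045] w 0.0859 F [-0.3  0.8 -0.5]
o tall [  4   8  20  17 294] [13.69 16.32]
o short [  2   8  18  15 240] [ 9.7  14.98]
new tall [  3   8  21  17 290] [13.45 16.2 ]
new short [  2   8  17  15 236] [ 9.62 14.96]
```

View pics/cmp.png

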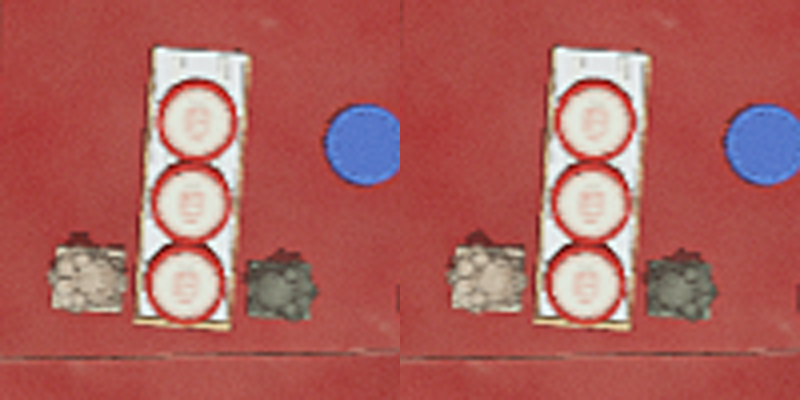

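View pics/cmps.png

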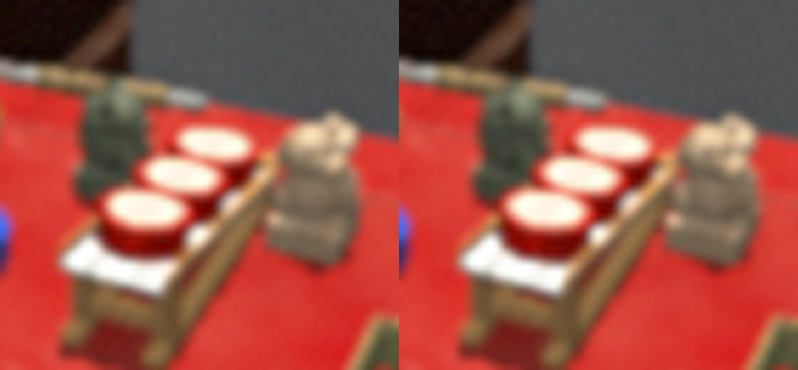

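View pics/top_end.png

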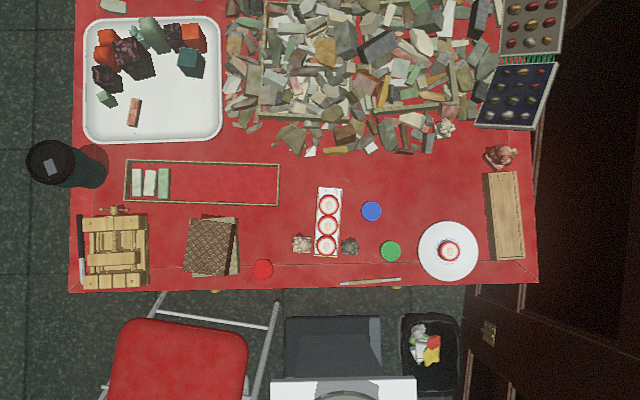

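The before and after views match: both lions are within about 0.3 px of their start, the lane holds three tins, and the oldest tin is on the plate at (449,251). I'll hand in the job.

```bash
python3 - <<'E'
from workcell import manip
print(manip.close_job(), manip.current_clock())
E
```

```text
the job is handed in; nothing more can be done
the job is handed in; nothing more can be done
```

The job is done and handed in after about 57 s of the 138 s allowed. I stood both lions in the brocade box and put the oldest tin on the plate. The other two tins slid down, I loaded the new tin at the rear, and then I put each lion back where it stood.

- **Lions:** in the top view, both outlines match the start picture to within about 0.3 px (under 1 mm). Both stand upright and square to the lane in both views.
- **Tins:** three tins sit in the lane, and the oldest stands flat on the plate, about 4 mm off its centre in the picture.
- **Forces:** the highest reading I saw was 14 N at the wrist, when setting the tall lion back down.
- **Disagreement:** the two cameras differed by about 1.5 to 2.5 mm in position, so I used the average. No check failed.

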